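Lay the upended carton flat on the scale and take its weight

ROBOT

A 7-joint arm with a two-finger parallel gripper is mounted at the origin on the work surface. World frame = base frame: x ahead of the robot, y to its left, z up, the work surface at z = 0. Lengths are in m, angles in rad, forces in N, time in s.
With the tool pointing down it reaches from about 0.425 to 0.875 m from the base axis. Payload 9.9 kg.
Tool frame: the origin (TCP) lies at the very end of the fingers, on their centre line; the grasp point (between the pads) lies 19 mm behind it (bot.grip_point_offset is the distance from the TCP to the grasp point, in m); z points along the fingers, y is the line along which they close (so a half turn about z gives the same grasp; the last joint's range is limited). The gripper opens to 85 mm and grips with 20 to 120 N. Pads are 22 mm wide; open, the fingers measure 114 mm over their backs; the gripper's body (76 mm by 85 mm) begins 54 mm behind the grasp point. The pads swing forward as they close: fully open they stand 13 mm farther back than shut.
Start: joints at [1.087, 0.576, 0.025, 1.437, -0.015, 1.129, -0.057], TCP at [0.263, -0.622, 0.231] pointing down, gripper open.
Joint ranges: [-2.76, 2.76], [-0.34, 2.15], [-1.52, 1.57], [0.19, 2.46], [-1.09, 4.23], [0.17, 1.99], [-2.82, 2.82]. Speed limits (rad/s): [2.22, 2.22, 3.01, 3.01, 3.14, 3.14, 3.14].

INTERFACE

Orientations are given as [roll, pitch, yaw] about the fixed x, y, z axes, in that order (R = Rz(yaw) Ry(pitch) Rx(roll)).
In Python, from station import bot, solver, status, optics, hand_in gives the robot as it stands. Calls block until the motion is done:
- bot.goto(position, orientation): joint-space move of the TCP to a pose.
- bot.line_to(position, attitude=None, feed=0.15, threshold=None): straight line of the TCP; attitude=None keeps the orientation; feed is the mean speed in m/s. With threshold (N) it stops when the force on the tool has changed by that much, and returns True; else False.
- bot.movej(angles): joint-space move.
- bot.ungrasp() and bot.close(): open the fingers fully, or close them until they stop; the grip force is fixed at half the most.
- bot.hold(seconds).
- solver.ik(position, orientation): joint angles nearest the present ones, or None.
- status.observe(): the state.
- optics.get_image(name): name is "scene" or "top"; returns a dict with "image" (384x512x3 uint8, red, green, blue), "range_z" (384x512 float32, m along the optical axis (not along the pixel's ray), 0 where there is no reading), "mtx" (3x3 intrinsics, pixels), "eye" and "orientation" of the camera in the world. Camera axes: x right, y up, looking along -z (the intrinsics and any distortion apply to the point x, -y, -z); pixel columns grow to the right and rows downward; lengths in m; the calibration is good to about 2 mm. A picture is of the moment at which its call begins.
A pose or a line that the arm cannot do raises bot.PlanningError and nothing moves.
- hand_in(): hands the job in; it is judged then, once.
Trained networks look in a picture, given as the dict that the camera call returned (one of the last four; its "shot" number tells which), for a name from the list of things; names that differ only in an ending like _2 or _b are one class to them, and where a whole thing is asked for, a point or a joint stands for the part that bears it (a point fixed in the world has none). Each returns a list of dicts, best first, with "confidence" (0 to 1); they miss things now and then, are a little off and sometimes report something else, mostly with a low value. They report only what shows in the picture. A call takes as long as a camera call. They do not tell look-alikes from the thing itself.
- optics.recognise(thing, picture): "bbox" ([left, top, width, height] in pixels, round what is visible of it).
- optics.tip_of(thing, picture): "position" ([column, row] in pixels: a listed point, or the origin of a listed thing).
The state is a dict: "clock": time; "q": joint angles; "dq": joint speeds; "joint_torque": joint torques, N m; "tool_pos": TCP position; "tcp_rot": TCP orientation; "wrist_force": force on the tool from outside, world axes, zero at the start; "torque": the same for the moment, N m; "finger_gap": finger opening in m; "grip_force": force on a finger pad.
Only numpy, scipy, OpenCV 4.12 (cv2) and the standard library are available. Lean on these libraries where they do the work, as an engineer would, in place of code of your own. Each camera call takes 0.05 s, during which the arm holds its last target. There are 200 camera calls.

TASK

A tall cardboard carton has been left standing on end near one side of the scale's pan. Without gripping or lifting it, gently push it over towards the middle of the pan so that it comes to lie flat on its broad side, wholly on the pan; only then press the round key on the scale's front fully down and let it go, to take the weight. Leave the jar, the weight and the brush on the tray beside it alone.

Things in the scene. Friction and masses are not known exactly. Their poses are not given: they have to be found in the camera images.
- scale: Bench scale, fixed to the table. Origin on the table under the pan's centre, z up; its front deck with display and keys is at its -x side. Pan: flat rimless steel plate, 220 (x) by 300 (y) mm, centred on the origin, top 70 mm above the table, does not move. Front deck: x -200 to -110 mm, y +-140 mm, top 48 mm above the table.
- carton: Rigid carton, 0.3 to 0.52 kg, 100 wide (x), 45 deep (y), 150 mm tall (z), origin at the centre of its foot. Starts upright on the pan, 95 to 105 mm from its centre towards the scale's +y, turned at most 0.2 rad from the scale. Its broad -y face looks to the pan's middle and must end underneath. Pushed low it may slide; pushed near the top it tips and falls once the top has moved 45 mm.
- foot_near (a point): Corner of the carton's -y face at its foot: x = -50, y = -22.5, z = 0 mm in the carton's frame. The carton tips about the edge foot_near to foot_far.
- foot_far (a point): The other foot corner of the -y face: x = +50, y = -22.5, z = 0 mm in the carton's frame.
- head_near (a point): Top corner of the carton's -y face: x = -50, y = -22.5, z = 150 mm in the carton's frame.
- head_far (a point): The other top corner of the -y face: x = +50, y = -22.5, z = 150 mm in the carton's frame.
- key (a joint): Travel of the round key, m: 0 = up, 0.006 = fully down. It is a spring key that takes about 5 N to push fully down and comes back up when let go.
- key_top (a point): Centre of the top of the round key: a grey disc 32 mm across on the scale's front deck at x = -155, y = -25 mm in the scale's frame, its top 70 mm above the table when up, standing 10 mm proud of a black round housing 48 mm across; pressed straight down. It is the only key that moves; the three small flat rectangles beside it are printed.
- tray: Shallow fixed aluminium tray on the table beside the scale, 360 (x) by 180 (y) mm, rim 16 mm high, holding the brush, jar and weight. Origin under its centre on the table.
- jar: Lidded jar standing in the tray, 52 mm across, 80 mm tall, origin at the centre of its underside. Leave alone.
- check_weight: Brass knobbed weight standing in the tray, 42 mm across, 60 mm tall, origin at the centre of its underside. Leave alone.
- brush: Red hand brush lying in the tray, about 270 mm long along its x (bristle block to -x), 36 mm wide, 51 mm tall, origin at its underside, near its middle. Leave alone.
Not all that is in view belongs to the job. There is more than one size of the carton; the job needs the middle-sized.

How it is judged:
On the way, in this order (a step that is already met when the one before it is completed fails the run):
1. the carton lies still, flat on its broad side on the pan, with nothing over the pan's edge (angle between carton's own y axis and vertical below 0.06 rad and x of foot_near in the frame of scale between -0.112 and 0.112 m and y of foot_near in the frame of scale between -0.152 and 0.152 m and height (world z) of foot_near between 0.064 and 0.078 m and x of foot_far in the frame of scale between -0.112 and 0.112 m and y of foot_far in the frame of scale between -0.152 and 0.152 m and height (world z) of foot_far between 0.064 and 0.078 m and x of head_near in the frame of scale between -0.112 and 0.112 m and y of head_near in the frame of scale between -0.152 and 0.152 m and height (world z) of head_near between 0.064 and 0.078 m and x of head_far in the frame of scale between -0.112 and 0.112 m and y of head_far in the frame of scale between -0.152 and 0.152 m and height (world z) of head_far between 0.064 and 0.078 m and linear speed of carton below 0.02 m/s and angular speed of carton below 0.1 rad/s), for 0.2 s.
2. the round key is pressed down (at least 4.5 of its 6 mm) (value of joint key above 0.0045 m), for 0.1 s.
At the end, for the whole second after the job is handed in: The carton rests flat on the pan on its -y face (y axis within 0.06 rad of straight up), the four corners of that face within the pan's outline (2 mm grace) and 64 to 78 mm above the table, it is at rest, and the key is back up (under 1.5 mm) (all of step 1 and value of joint key below 0.0015 m); the robot touches nothing.
It fails at once if the carton is lifted: both foot corners of its -y face are more than 30 mm above the pan (height (world z) of each of foot_near, foot_far above 0.1 m).
It fails at once if the robot hits or presses the carton with more than 25 N (contact force between the arm and carton above 25 N).
It fails at once if the fingers hit or press the carton with more than 25 N (contact force between the fingers and carton above 25 N).
It fails at once if the key is pressed before the carton lies flat (value of joint key above 0.003 m and angle between carton's own y axis and vertical above 0.2 rad).
It fails at once if the jar, weight or brush is shifted more than 20 mm (distance of any of jar, check_weight, brush from where it was at the start of the episode above 0.02 m).
It also fails if it takes over 48 s, if anything falls off the work surface, if the arm or the gripper's body presses on something with over 40 N, if the wrist force passes 120 N, or if a joint passes its speed limit or range.

## Working session

There is one attempt and no reset: what is moved stays moved. The work goes in short steps, each a Python script; the robot and the scene stay as the last script left them, time stands still between calls to the robot, and variables do not carry over. Pictures are saved under pics/ and viewed, at most 10 in all, crops included, and the job is handed in when it is done.

```bash
mkdir -p pics; ls; cat > h.py <<'E'
import numpy as np, cv2
from scipy.spatial.transform import Rotation as Ro
from station import bot, solver, status, optics, hand_in
def cloud(p):
    K=np.array(p["mtx"]);z=p["range_z"];h,w=z.shape
    u,v=np.meshgrid(np.arange(w),np.arange(h))
    c=np.stack([(u-K[0,2])/K[0,0]*z,-(v-K[1,2])/K[1,1]*z,-z],-1)
    o=np.array(p["orientation"],float)
    R=o if o.shape==(3,3) else Ro.from_euler('xyz',o).as_matrix()
    P=c@R.T+np.array(p["eye"]);P[z==0]=np.nan
    return P
E
python3 - <<'E'
from h import *
ims=[]
for n in("scene","top"):
    p=optics.get_image(n);print(n,p["mtx"],p["eye"],p["orientation"],[k for k in p])
    cv2.imwrite(f"pics/{n}0.png",p["image"][:,:,::-1])
    np.savez(f"{n}0.npz",P=cloud(p),im=p["image"])
    P=cloud(p)
    for t in("carton","scale","key_top","tray","foot_near","foot_far","head_near","head_far"):
        f=optics.tip_of(t,p)
        for d in f[:3]:
            c,r=np.round(d["position"]).astype(int)
            print(t,np.round(d["position"],1),round(d["confidence"],2),P[r,c].round(3) if 0<=r<384 and 0<=c<512 else None)
    for t in ("carton",):
        for d in optics.recognise(t,p): print("bbox",d)
print(status.observe()["clock"])
E
```

```text
pics
scene [[466.20906098   0.         249.86792103]
 [  0.         466.20906098 182.20776225]
 [  0.           0.           1.        ]] [1.34518979 0.29305289 0.87132098] [8.44493377e-01 9.74323082e-04 1.81708926e+00] ['image', 'range_z', 'mtx', 'eye', 'orientation', 'shot']
carton [380.4 211.4] 0.9 [0.582 0.392 0.151]
carton [325.2 225.2] 0.87 [0.631 0.281 0.129]
scale [283.2 232.1] 0.63 [0.62  0.189 0.07 ]
key_top [289.9 174.4] 0.63 [0.41  0.167 0.067]
tray [137.3 215. ] 0.6 [ 0.594 -0.199  0.003]
foot_near [383.1 272.8] 0.68 [0.626 0.428 0.   ]
foot_near [367.6 201.9] 0.67 [ 0.392  0.381 -0.003]
foot_far [310.3 239.8] 0.97 [0.629 0.253 0.07 ]
foot_far [383.7 222.7] 0.78 [0.597 0.405 0.132]
foot_far [426.4 255.7] 0.77 [ 0.549  0.526 -0.   ]
head_near [378.1 177. ] 0.97 [0.409 0.389 0.102]
head_near [322.2 163.6] 0.8 [ 0.261  0.239 -0.002]
head_near [400.7 213.3] 0.78 [0.619 0.429 0.19 ]
head_far [390.1 190.9] 0.68 [0.458 0.419 0.105]
head_far [313.1 191.3] 0.62 [0.438 0.234 0.046]
head_far [449.  192.6] 0.59 [ 0.305  0.593 -0.   ]
bbox {'bbox': [370.3, 174.0, 32.6, 41.4], 'confid
[... 730 characters left out ...]
46.7 170.1] 0.86 [ 0.623  0.43  -0.001]
foot_near [164.4 244. ] 0.75 [0.4   0.372 0.004]
foot_near [233.2 192.6] 0.72 [0.544 0.165 0.072]
foot_far [148.8 226.9] 0.89 [0.451 0.418 0.004]
foot_far [112.7 196.1] 0.8 [0.523 0.464 0.198]
foot_far [202.6 164.5] 0.71 [0.628 0.252 0.069]
head_near [129.7 162.3] 0.93 [0.611 0.424 0.198]
head_near [149.9 243.5] 0.89 [0.401 0.392 0.093]
head_near [194.1 199.3] 0.56 [0.527 0.275 0.079]
head_far [194.3 156.8] 0.92 [0.62  0.256 0.22 ]
head_far [ 87.7 193.1] 0.73 [ 0.553  0.606 -0.001]
head_far [137.8 225.6] 0.73 [0.45  0.424 0.103]
bbox {'bbox': [88.6, 160.9, 72.3, 50.6], 'confidence': 0.9}
bbox {'bbox': [175.7, 153.5, 27.9, 48.7], 'confidence': 0.57}
1.0
```

```bash
python3 - <<'E'
from h import *
a=[cv2.imread("pics/scene0.png")[130:330,180:480],cv2.imread("pics/top0.png")[100:300,60:360]]
cv2.imwrite("pics/c.png",np.vstack([cv2.resize(x,(450,300)) for x in a]))
for n in("top","scene"):
    d=np.load(n+"0.npz");P=d["P"];im=d["im"].astype(int)
    x,y,z=P[...,0],P[...,1],P[...,2]
    def rect(m,l):
        q=P[m][:,:2].astype(np.float32)
        if len(q)>5: print(n,l,len(q),cv2.minAreaRect(q),np.median(z[m]), cv2.boxPoints(cv2.minAreaRect(q)).round(3).tolist())
    B=(x>.45)&(x<.7)
    rect(B&(y>.2)&(y<.34)&(z>.212)&(z<.228),"carton top")
    rect((x>.4)&(x<.75)&(y>-.05)&(y<.36)&(abs(z-.07)<.006)&(x>.44),"pan")
    for a,b in((.082,.12),(.19,.21),(.14,.16)):
        rect((x>.3)&(y>.34)&(y<.6)&(z>a)&(z<b),f"others {a}")
E
```

```text
top carton top 726 ((0.5759998559951782, 0.27826011180877686), (0.0459878072142601, 0.0995638445019722), 87.85972595214844) 0.2198408154118613 [[0.5249999761581421, 0.25699999928474426], [0.625, 0.2529999911785126], [0.6269999742507935, 0.29899999499320984], [0.5270000100135803, 0.30300000309944153]]
top pan 7120 ((0.5625537037849426, 0.17475458979606628), (0.3054908215999603, 0.22579260170459747), 84.17562866210938) 0.0698347876913954 [[0.4350000023841858, 0.03400000184774399], [0.6589999794960022, 0.010999999940395355], [0.6899999976158142, 0.3149999976158142], [0.4659999907016754, 0.33799999952316284]]
top others 0.082 967 ((0.7037269473075867, 0.4734741747379303), (0.6602111458778381, 0.11994064599275589), 11.874382019042969) 0.104188840183292 [[0.36800000071525574, 0.46399998664855957], [0.3930000066757202, 0.34700000286102295], [1.0390000343322754, 0.4830000102519989], [1.0140000581741333, 0.6000000238418579]]
top others 0.19 1203 ((0.5535874962806702, 0.45823538303375244), (0.060503773391246796, 0.13153094053268433), 39.925384521484375) 0.19665152252019014 [[0.4880000054836273
[... 1344 characters left out ...]
0.421999990940094], [0.5460000038146973, 0.5320000052452087]]
scene others 0.19 1287 ((0.5591580867767334, 0.4559680223464966), (0.06184753403067589, 0.13364501297473907), 40.123634338378906) 0.19593127116683196 [[0.492000013589859, 0.4869999885559082], [0.5789999961853027, 0.38499999046325684], [0.6259999871253967, 0.42500001192092896], [0.5400000214576721, 0.5270000100135803]]
scene others 0.14 410 ((0.5606365203857422, 0.45616021752357483), (0.06075137108564377, 0.1313582956790924), 39.33430862426758) 0.15046185247840377 [[0.4959999918937683, 0.4880000054836273], [0.5789999961853027, 0.38600000739097595], [0.6259999871253967, 0.42500001192092896], [0.5429999828338623, 0.5260000228881836]]
```

View pics/c.png

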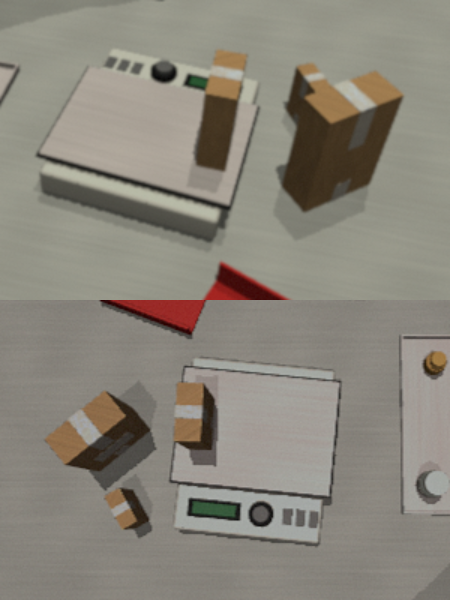

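View pics/scene0.png

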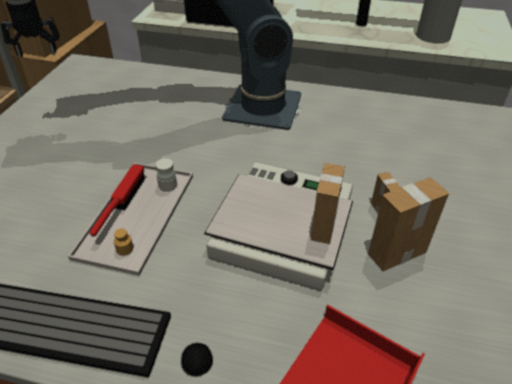

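View pics/top0.png

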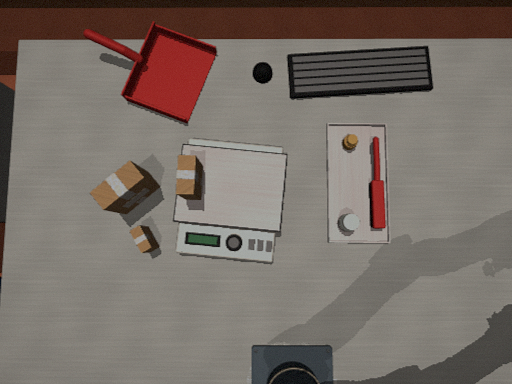

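The pan carton (top picture, pixel 187,176) measures 100 x 46 mm with its top at 0.22 m, so it is the middle size. The look-alikes are the large one (125,188) and the small one (143,238), both on the table. The crop confirms this. The dial-like grey key is at (234,242), next to the three printed rectangles. Next I tip the carton with closed fingers near its top.

```bash
cat >> h.py <<'E'
C=np.array([.5787,.2775]);a=-.038;cy=np.array([-np.sin(a),np.cos(a)])
E
python3 - <<'E'
from h import *
s=status.observe();print(s["tcp_rot"],s["q"])
def at(d,z): return [*(C+cy*d),z]
bot.close()
bot.line_to([.263,-.622,.33],feed=.2)
for yaw in (a-np.pi/2,a+np.pi/2):
    o=[np.pi,0,yaw]; q=solver.ik(at(.065,.30),o); print(yaw,q)
best=min((y for y in(a-np.pi/2,a+np.pi/2) if solver.ik(at(.065,.30),[np.pi,0,y]) is not None),key=lambda y:abs(solver.ik(at(.065,.30),[np.pi,0,y])[6]))
bot.goto(at(.065,.30),[np.pi,0,best]);s=status.observe();print(s["tool_pos"],s["clock"],s["wrist_force"])
bot.line_to(at(.062,.202),feed=.1)
print(bot.line_to(at(.03,.202),feed=.03,threshold=6.))
s=status.observe();print(s["tool_pos"],s["clock"],s["wrist_force"],best)
p=optics.get_image("scene");cv2.imwrite("pics/s1.png",cv2.resize(p["image"][90:290,220:470,::-1],(750,600)))
E
```

```text
[-3.14153395e+00 -8.29390905e-06  3.99800915e-01] [ 1.08720672  0.57569535  0.02488081  1.437133   -0.01499648  1.12900719
 -0.05650401]
-1.6087963267948966 [-0.005792    0.78465393 -1.29321443  1.30270297  0.74712623  1.57153546
  1.91048954]
1.5327963267948965 [-0.08790025  0.68118347 -1.02011108  1.30589758  0.57065212  1.45590932
 -1.10125245]
[0.58169056 0.34168878 0.29988311] 5.9417 [0.28087263 0.73664815 1.08915336]
False
[0.57984866 0.3077578  0.20204284] 8.2917 [0.45751956 1.29147937 1.09552431] 1.5327963267948965
```

View pics/s1.png

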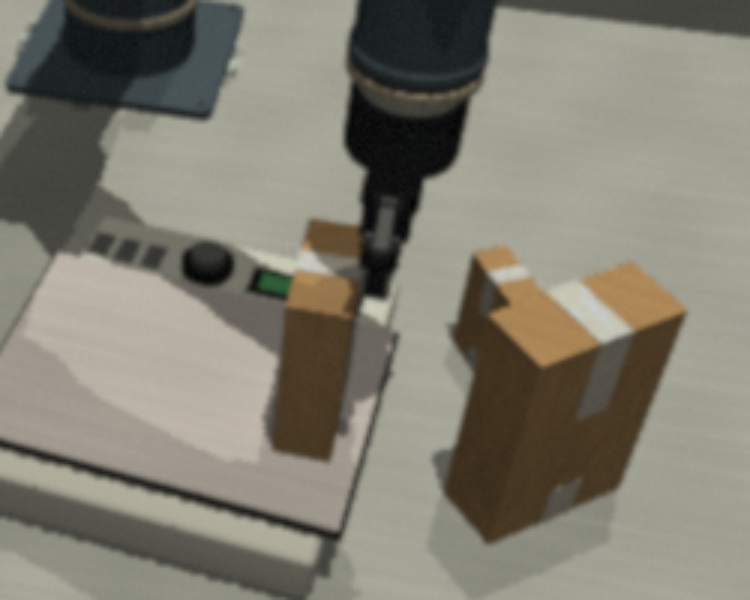

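The fingertips (crop ~380,275) are right at the carton's upper +y face and centred on it. I keep pushing slowly.

```bash
python3 - <<'E'
from h import *
def at(d,z): return [*(C+cy*d),z]
for d in (.015,0,-.012,-.022,-.03):
    t=bot.line_to(at(d,.202),feed=.025,threshold=10.)
    s=status.observe();P=cloud(optics.get_image("scene"))
    m=(P[...,0]>.45)&(P[...,0]<.7)&(P[...,1]>.05)&(P[...,1]<.28)&(P[...,2]>.09)
    q=P[m&(P[...,2]<.235)];lo=q[q[:,2]<.12]
    print(d,t,s["wrist_force"].round(2),"low face y",np.nanmedian(lo[:,1]).round(3),"ymin",q[:,1].min().round(3),"zmax",q[:,2].max().round(3),s["clock"])
    if t: break
p=optics.get_image("scene");cv2.imwrite("pics/s2.png",cv2.resize(p["image"][90:290,220:470,::-1],(750,600)))
E
```

```text
0.015 False [-0.06  0.18  0.42] low face y 0.264 ymin 0.233 zmax 0.227 9.0917
0 False [-0.47  0.1   0.37] low face y 0.262 ymin 0.216 zmax 0.234 9.8917
-0.012 False [-0.07  0.62  0.4 ] low face y 0.238 ymin 0.109 zmax 0.234 10.575
-0.022 False [ 0.2  -0.17  0.7 ] low face y 0.179 ymin 0.101 zmax 0.235 11.175
-0.03 False [0.31 0.53 0.39] low face y 0.179 ymin 0.101 zmax 0.234 11.6917
```

View pics/s2.png

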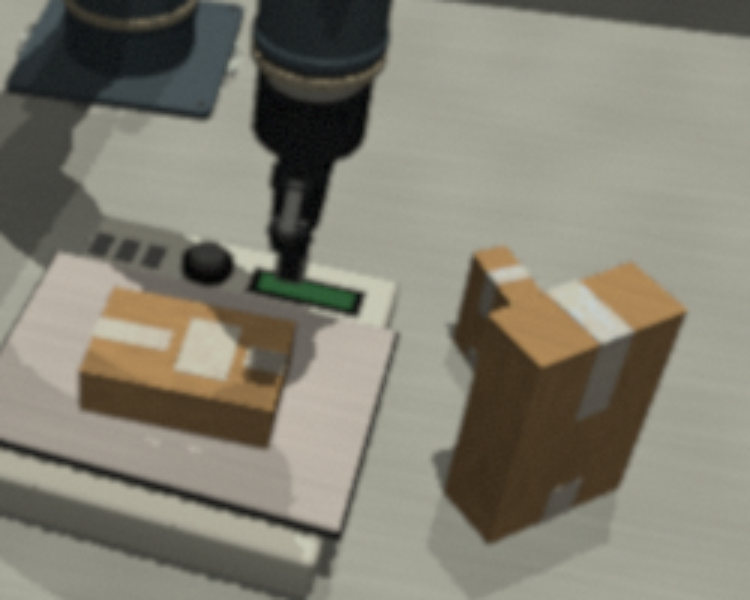

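The carton now lies flat in the middle of the pan (crop 80-295, 290-445). Next I check its footprint and move over the key.

```bash
python3 - <<'E'
from h import *
s=status.observe();p0=s["tool_pos"]
bot.line_to([p0[0],p0[1],.25],feed=.15)
S=np.array([.5655,.1737]);g=-.1025;R=np.array([[np.cos(g),-np.sin(g)],[np.sin(g),np.cos(g)]])
k=S+R@[-.155,-.025]
P=cloud(optics.get_image("top"))
m=(P[...,0]>.45)&(P[...,0]<.7)&(P[...,1]>0)&(P[...,1]<.34)&(abs(P[...,2]-.115)<.008)
r=cv2.boxPoints(cv2.minAreaRect(P[m][:,:2].astype(np.float32)))
print("carton in scale",((r-S)@R).round(3).tolist(),P[m][:,2].std())
kb=None
for n in("scene","top"):
    P=cloud(optics.get_image(n)); d=P[...,:2]-k
    m=(np.hypot(d[...,0],d[...,1])<.03)&(abs(P[...,2]-.07)<.004)
    print("key",n,k.round(4),m.sum(),P[m].mean(0).round(4) if m.any() else None)
for yaw in(g+np.pi/2,g-np.pi/2,g,g+np.pi):
    q=solver.ik([*k,.1],[np.pi,0,yaw]);print(round(yaw,2),q, None if q is None else np.abs(q-s["q"]).max(),solver.ik([*k,.063],[np.pi,0,yaw]) is not None)
E
```

```text
carton in scale [[-0.051, 0.069], [-0.047, 0.067], [-0.042, 0.076], [-0.046, 0.078]] 0.0009226063156736557
key scene [0.4088 0.1647] 75 [0.4128 0.1631 0.0689]
key top [0.4088 0.1647] 88 [0.4067 0.1654 0.0701]
1.47 [ 0.18293572  0.57853136 -0.9843758   2.17188575  0.71989574  0.76257675
 -1.38465843] 0.5853144012797786 True
-1.67 [-1.16877378  0.72595563  1.13312622  2.21459335 -0.95077442  0.83127514
 -2.64459123] 2.153089741780237 True
-0.1 [-0.065487    0.47247624 -0.5913839   2.17953107  0.45817606  0.61091645
 -2.66165003] 1.5789403117562437 True
3.04 [ 0.34845206  0.76791166 -1.35336344  2.16741565  0.92523784  1.01439416
 -0.06758888] 1.0151208395729678 True
```

```bash
python3 - <<'E'
from h import *
k=[.4093,.1645];o=[np.pi,0,-.1025+np.pi/2]
S=np.array([.5655,.1737]);g=-.1025;R=np.array([[np.cos(g),-np.sin(g)],[np.sin(g),np.cos(g)]])
bot.goto([*k,.20],o)
for n in("scene","top"):
    P=cloud(optics.get_image(n))
    m=(P[...,0]>.48)&(P[...,0]<.7)&(P[...,1]>0)&(P[...,1]<.34)&(abs(P[...,2]-.115)<.008)
    r=cv2.boxPoints(cv2.minAreaRect(P[m][:,:2].astype(np.float32)))
    print(n,"carton in scale",m.sum(),((r-S)@R).round(3).tolist(),P[m][:,2].std())
bot.line_to([*k,.080],feed=.1)
f0=status.observe()["wrist_force"]
t=bot.line_to([*k,.0642],feed=.02,threshold=15.)
bot.hold(.4);s=status.observe();print(t,s["tool_pos"],s["wrist_force"]-f0,s["clock"])
E
```

```text
scene carton in scale 2094 [[-0.034, -0.074], [0.07, -0.067], [0.059, 0.083], [-0.044, 0.076]] 0.00177798674969739
top carton in scale 1973 [[-0.038, -0.072], [0.062, -0.066], [0.052, 0.085], [-0.049, 0.078]] 0.002300760546405149
False [0.40936672 0.16446871 0.06423408] [ 1.89458727 -3.08410086  5.68433674] 16.0
```

The press force (5.7 N at z = 0.0642) fits a full stroke on the key. Next I lift clear, check and hand in.

```bash
python3 - <<'E'
from h import *
k=[.4093,.1645]
bot.line_to([*k,.22],feed=.1);bot.hold(.5)
s=status.observe();print(s["wrist_force"],s["clock"])
P=cloud(optics.get_image("scene"))
m=(P[...,0]>.48)&(P[...,0]<.7)&(P[...,1]>0)&(P[...,1]<.34)&(abs(P[...,2]-.115)<.008)
print(m.sum(),cv2.minAreaRect(P[m][:,:2].astype(np.float32)))
d=P[...,:2]-k;m=(np.hypot(d[...,0],d[...,1])<.012)&(P[...,2]<.09);print("key z",np.median(P[m][:,2]))
print(hand_in())
E
```

```text
[ 0.49813257  0.17548214 -0.24095515] 18.2083
2094 ((0.5783020853996277, 0.17648661136627197), (0.15104182064533234, 0.10529729723930359), 88.25959777832031)
key z 0.06861769655704936
the job is handed in; nothing more can be done
None
```

I tipped the middle-sized carton over so it lies flat and wholly on the pan, pressed the key fully (5.7 N) and let it come back up, and handed the job in at about 18 s; no verdict came back.

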